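# Find the shaft's flat by feel and hold the collar's set screw on it

## Robot

A 6-joint arm with a two-finger parallel gripper is mounted at the origin on a cart in front of the work surface, level with it; the furniture and walls round the work are solid. World frame = base frame: x ahead of the robot, y to its left, z up, the work surface at z = 0. Lengths are in mm, angles in rad, forces in N, time in s.
With the tool pointing down it reaches from about 350 to 775 mm from the base axis. Payload 7.3 kg.
Tool frame: the origin (TCP) lies at the very end of the fingers, on their centre line; the grasp point (between the pads) lies 19 mm behind it; z points along the fingers, y is the line along which they close (so a half turn about z gives the same grasp; the last joint's range is limited). The gripper opens to 92 mm and grips with 3 to 60 N. Pads are 19 mm wide; open, the fingers measure 130 mm over their backs; the gripper's body (75 mm by 190 mm) begins 47 mm behind the grasp point.
Start: joints at [-1.382, 0.342, 1.524, -0, 1.275, -0.146], TCP at [172.527, -495.862, 226.741] pointing down, gripper open.
Joint ranges: [-2.53, 2.53], [-0.77, 2.02], [0.04, 2.7], [-1, 4.14], [0.28, 2.66], [-3.11, 3.11]. Speed limits (rad/s): [2.57, 2.57, 3.14, 3.14, 3.14, 3.14].

## Interface

Orientations are given as [roll, pitch, yaw] about the fixed x, y, z axes, in that order (R = Rz(yaw) Ry(pitch) Rx(roll)).
In Python, from plant import * gives the robot as it stands.
- The arm moves only by the tool arm_command, never from a script. Its arguments are lists of equal length, an entry for each row: "gripper": the finger opening in mm, from 0 to 91.8; "dp": the shift along the tool's x, y, z in units of 25 mm (1.0 is 25 mm), a list of three; "twist": the turn about the tool's z in units of 5 degrees (1.0 is 5 degrees). A call has exactly 5 rows; each row shifts and turns the commanded pose from where the row before left it, along the tool's axes as they then stand; what a row does not reach is not made up. A row lasts 1/8 s, in which the tool goes at most 62.5 mm and 10.7 degrees, less where a joint would pass 70% of its speed; a pose out of reach is approached as far as the arm can. A call is refused whole if a number of a shift passes 1 or a number of a turn 1, either way. A call with a gripper value outside its range is refused whole. The fingers move at their own pace and stop on an object; the grip force is fixed at half the most. Time passes only in rows, so rows that do not move let the fingers close, or fill a call up. It gives the time, the measured TCP pose, the force, the opening and the grip force at its end, in the units of the state.
- get_obs(): the state, without advancing time (a new reading comes with each control period).
- capture(name): name is "scene" or "top" or "wrist"; returns the picture (384x512x3 uint8, red, green, blue); there is no depth.
- get_calibration(name): a dict with "mtx" (3x3 intrinsics, pixels), "position" and "attitude" of the camera in the world; the wrist camera has in their place "mount" (4x4, takes a point from camera to tool coordinates, whose origin is the TCP and whose axes are the flange's). Camera axes: x right, y down, z forward; pixel columns grow to the right and rows downward; lengths in mm; the calibration is good to about 2 mm. A picture is of the moment at which its call begins: read the wrist's pose just before it. get_calibration takes no time and is no camera call.
- close_job(): hands the job in; it is judged then, once.
The state is a dict: "time": time; "joint_positions": joint angles; "dq": joint speeds; "tau": joint torques, N m; "tool_pos": TCP position; "tcp_rot": TCP orientation; "contact_force": force on the tool from outside, world axes, zero at the start; "moment": the same for the moment, N m; "grip_width": finger opening in mm; "finger_force": force on a finger pad.
Only numpy, scipy, OpenCV 4.12 (cv2) and the standard library are available. Lean on these libraries where they do the work, as an engineer would, in place of code of your own. Each camera call takes 0.05 s, during which the arm holds its last target. There are 200 camera calls.

## Task

Pinch the bare end of the upright shaft in the blue bearing stand to feel for its flats, and turn it until a flat faces the collar's orange set screw. Then pinch the collar across its set screw, slide it up the shaft by about 20 mm so that the screw is level with the flat, and squeeze the screw fully home on the flat; finish while still holding the collar up there, squeezed. Leave the other things on the bench where they are.

Things in the scene. Friction and masses are not known exactly. Their poses are not given: they have to be found in the camera images.
- stand: bearing stand fixed to the bench: foot plate 104 x 84 x 10 mm, blue block 60 x 72 mm up to 45 mm, neck 30 mm across up to 75 mm, on which the collar rests. Origin: centre of the underside, on the shaft's axis; z up along the shaft, the orange set screw always on the stand's -x side
- shaft_end (a point): centre of the shaft's top face, 123 mm above the bench; axes as the stand's (this point does not turn with the shaft). The steel shaft turns freely either way about z with an even drag (0.15 N m) and stays where it is left. Its angle is not measured: feel or look for it. A dark screwdriver slot across the end face runs parallel to the flats
- shaft_flats (a point): point on the shaft's axis 12 mm below its end. The shaft is 24 mm across; its top 28 mm (all that shows above the resting collar) has two opposite flats, 17 mm apart, 17 mm wide; either serves. Pinched flat to flat it measures 17 mm, over the round sides 24 mm, between these 24 cos(45 deg - d) mm, d under 45 deg being the angle from closing direction to flats' normal
- collar_center (a point): centre of the dark steel collar (38 mm outside, 20 mm high; 0.3 kg with its screw) that runs on the shaft; at rest it lies 85 mm above the bench. A small lug on its +y side, reaching 34 mm from the axis, carries a pin down into the block, so it slides but cannot turn. It drops back when let go
- screw_head (a point): centre of the outer face of the orange set screw head (disc 14 mm across, 4 mm thick) on the collar's -x side, half-way up the collar, 28 mm from the shaft's axis when out; so collar and screw together measure 47 mm along x when the screw is out and 42.5 mm when it is home on a flat
- collar (a joint): how far the collar has been slid up from its rest, m: 0 to 0.032. The flats begin 20 mm above the collar's resting underside, so the screw meets only flat when this is 0.014 or more
- set_screw (a joint): how far the set screw is pushed in, m: 0 when out (a light spring, 1 to 3 N, returns it). It is pushed straight in, not turned. It stops at 0.001 to 0.002 against the round of the shaft and at 0.0045 to 0.005 against a flat that faces it squarely
- pliers: pliers with blue grips, 180 mm, lying behind the stand; bystander, origin at the underside
- tape_measure: yellow pocket tape measure, 72 x 85 x 35 mm, behind the stand; bystander, origin at the underside
- elec_tape: roll of black tape, 68 mm across, 19 mm high, behind the stand; bystander, origin at the underside
- try_square: try square, 102 x 166 x 17 mm, lying left of the stand; bystander, origin at the underside
- screwdriver_red: red screwdriver, 215 mm, lying behind and left of the stand; bystander, origin at the underside
Mind the look-alikes: they are no part of the job. Of the things that look like the stand, the middle-sized one is meant.

How it is judged:
By the outcome, as a careful person would: the job done as asked, in the order asked, and still so for the second after the job is handed in, while the arm keeps its last pose, push and grip.
It also fails if it takes over 67 s, if anything falls off the work surface, if the arm or the gripper's body presses on something with over 40 N, if the wrist force passes 120 N, or if a joint passes its speed limit or range.

## Working session

There is one attempt and no reset: what is moved stays moved. The work goes in short steps, Python scripts to look and compute and a tool call to move; the robot and the scene stay as the last step left them, time stands still between calls to the robot, and variables do not carry over. Pictures are saved under pics/ and viewed, at most 10 in all, crops included, and the job is handed in when it is done.

Besides the shell and the picture viewer there is one more tool, called after "Request:" by a JSON object that holds its "method" and its "body", one argument or row to a line. arm_command: Moves the arm, as the interface text tells. Its arguments: {"type":"object","properties":{"gripper":{"type":"array"},"dp":{"type":"array"},"twist":{"type":"array"}},"required":["gripper","dp","twist"]}

```bash
mkdir -p pics; ls
python3 - <<'E'
from plant import *
import cv2,numpy as np
o=get_obs();print(o)
for n in("scene","top","wrist"):
    print(n,get_calibration(n))
a=capture("scene");b=capture("top")
cv2.imwrite("pics/scene0.png",a[...,::-1]);cv2.imwrite("pics/top0.png",b[...,::-1])
E
```

```text
pics
{'time': 0.0, 'joint_positions': array([-1.38197694e+00,  3.42741954e-01,  1.52503125e+00,  6.21573668e-07,
        1.27539036e+00, -1.46061041e-01]), 'dq': array([ 1.53966438e-05,  2.72432115e-04,  4.39160811e-04, -1.50358803e-04,
       -1.29982346e-03,  5.43212207e-04]), 'tau': array([ 2.30113221e-05, -4.31236196e+01, -2.44217259e+01,  7.18203024e-02,
        5.59960864e-02, -9.18980254e-05]), 'tool_pos': array([ 172.45738768, -495.43062716,  226.03001449]), 'tcp_rot': array([-3.14003855e+00, -2.29222663e-04,  3.34880070e-01]), 'contact_force': array([-0.47228467, -0.34231254,  0.37339369]), 'moment': array([-0.00023963,  0.01091195,  0.02416068]), 'finger_force': 0.0, 'grip_width': 91.62123014454995}
scene {'mtx': array([[349.4275275 ,   0.        , 259.24634855],
       [  0.        , 349.4275275 , 188.57118614],
       [  0.        ,   0.        ,   1.        ]]), 'position': array([315.85978501, 610.43627359, 672.54514139]), 'attitude': array([-2.30374515, -0.01159741, -2.65353132])}
top {'mtx': array([[418.20842258,   0.        , 254.84767768],
       [  0.        , 418.20842258, 191.65755847],
       [  0.        ,   0.        ,   1.        ]]), 'position': array([ 390.14120989,   47.46984941, 1051.28807164]), 'attitude': array([-2.96031476,  0.02887207, -1.59428903])}
wrist {'mtx': array([[295.01140141,   0.        , 260.64906435],
       [  0.        , 295.01140141, 190.75497326],
       [  0.        ,   0.        ,   1.        ]]), 'mount': array([[ 1.96623604e-04, -9.54913493e-01, -2.96884123e-01,
         8.15590934e+01],
       [ 9.99999923e-01,  2.88325366e-04, -2.65093980e-04,
         5.40316223e-01],
       [ 3.38741042e-04, -2.96884048e-01,  9.54913476e-01,
        -1.58996245e+02],
       [ 0.00000000e+00,  0.00000000e+00,  0.00000000e+00,
         1.00000000e+00]])}
```

View pics/scene0.png

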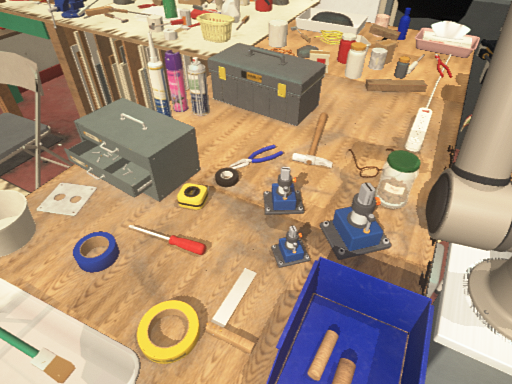

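View pics/top0.png

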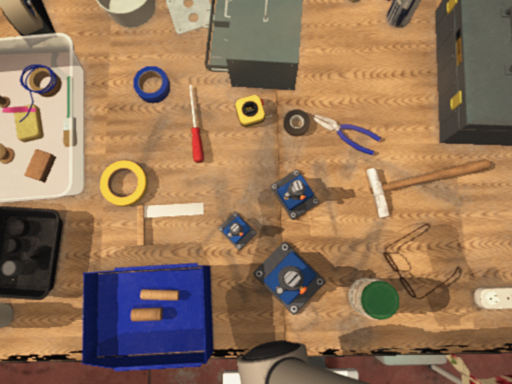

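The middle-sized stand is at about (283,192) in the scene view and (296,193) in the top view. I'll zoom in on both.

```bash
python3 - <<'E'
import cv2,numpy as np
a=cv2.imread("pics/scene0.png");b=cv2.imread("pics/top0.png")
A=cv2.resize(a[160:220,256:312],None,fx=7,fy=7,interpolation=2)
B=cv2.resize(b[165:225,266:322],None,fx=7,fy=7,interpolation=2)
cv2.imwrite("pics/crop0.png",np.hstack([A,B]))
E
cat > h.py <<'E'
from plant import *
import cv2,numpy as np
from scipy.spatial.transform import Rotation as Ro
def cam(n,o=None):
    c=get_calibration(n)
    if n!="wrist": return c["mtx"],Ro.from_euler("xyz",c["attitude"]).as_matrix(),np.array(c["position"])
    R=Ro.from_euler("xyz",o["tcp_rot"]).as_matrix();m=c["mount"]
    return c["mtx"],R@m[:3,:3],R@m[:3,3]+o["tool_pos"]
def ray(C,uv):
    K,R,p=C;d=R@np.linalg.solve(K,[*uv,1.]);return p,d/np.linalg.norm(d)
def plane(C,uv,z):
    p,d=ray(C,uv);return p+d*(z-p[2])/d[2]
def tri(rs):
    A=sum(np.eye(3)-np.outer(d,d) for p,d in rs);b=sum((np.eye(3)-np.outer(d,d))@p for p,d in rs)
    return np.linalg.solve(A,b)
def proj(C,P):
    K,R,p=C;q=K@(R.T@(np.array(P)-p));return q[:2]/q[2]
E
```

```text
(no output)
```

View pics/crop0.png

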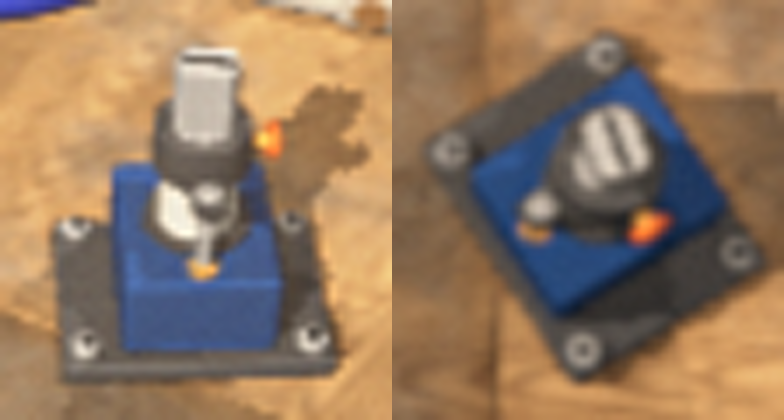

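The left crop (scene) shows the shaft end at about (285.6,167.9) and the orange screw at about (294.6,179.7). The right crop (top) shows the shaft end at about (298.1,184.7), the screw at about (302.9,197.4) and the four foot screws.

Run:
```python
from h import *
S=cam("scene");T=cam("top")
e=tri([ray(S,(285.6,167.9)),ray(T,(298.1,184.7))]);s=tri([ray(S,(294.6,179.7)),ray(T,(302.9,197.4))])
print("end",e,"screw",s, "screw dir deg",np.degrees(np.arctan2(*(s-e)[1::-1])))
f=[plane(T,((u-392)/7+266,v/7+165),12)[:2] for u,v in((605,52),(740,250),(583,350),(452,150))]
f=np.array(f);print(f,f.mean(0))
for i in range(4):
    d=f[(i+1)%4]-f[i];print(np.linalg.norm(d),np.degrees(np.arctan2(d[1],d[0])))
d=plane(T,((617-392)/7+266,175/7+165),123)-plane(T,((603-392)/7+266,110/7+165),123);print("slot?",np.degrees(np.arctan2(d[1],d[0])))
o=get_obs();print(Ro.from_euler("xyz",o["tcp_rot"]).as_matrix().round(3))
```

```text
end [573.01480952 -27.46520792 127.21671584] screw [550.56969127 -40.49015942  87.78118045] screw dir deg -149.8733122593688
[[627.99332132 -33.84902108]
 [553.89494414 -79.04619466]
 [519.40262613 -21.52478279]
 [593.37276282  22.78496265]] [573.6659136  -27.90875897]
86.79489617021675 -148.61840746258125
67.07035728165677 120.94871843718803
86.22606718621331 30.922539892549352
66.37764069415955 -58.5624048432461
slot? -170.45917810770123
[[ 0.944  0.329 -0.   ]
 [ 0.329 -0.944  0.001]
 [ 0.    -0.001 -1.   ]]
```

Request:
{"method": "arm_command", "body": {
  "gripper": [91, 91, 91, 91, 91],
  "dp": [
    [1, -0.58, 0],
    [1, -0.58, 0],
    [1, -0.58, 0],
    [1, -0.58, 0],
    [1, -0.58, 0]
  ],
  "twist": [0, 0, 0, 0, 0]
}}

```text
time: 0.72
tool_pos: [267.2, -385.3, 226.4]
tcp_rot: [-3.141, 0.0, 0.335]
contact_force: [0.1, 0.4, 1.0]
grip_width: 91.1
finger_force: 0.0
```

Request:
{"method": "arm_command", "body": {
  "gripper": [91, 91, 91, 91, 91],
  "dp": [
    [1, -0.58, 0],
    [1, -0.58, 0],
    [1, -0.58, 0],
    [1, -0.58, 0],
    [1, -0.58, 0]
  ],
  "twist": [0, 0, 0, 0, 0]
}}

```text
time: 1.35
tool_pos: [361.4, -275.8, 226.5]
tcp_rot: [-3.141, 0.0, 0.335]
contact_force: [-1.2, 0.8, -0.6]
grip_width: 90.7
finger_force: 0.0
```

Request:
{"method": "arm_command", "body": {
  "gripper": [91, 91, 91, 91, 91],
  "dp": [
    [1, -0.58, 0],
    [1, -0.58, 0],
    [1, -0.58, 0],
    [1, -0.58, 0],
    [1, -0.58, 0]
  ],
  "twist": [0, 0, 0, 0, 0]
}}

```text
time: 1.98
tool_pos: [455.6, -166.3, 226.4]
tcp_rot: [-3.141, 0.001, 0.335]
contact_force: [0.9, -1.3, -0.1]
grip_width: 91.2
finger_force: 0.0
```

Request:
{"method": "arm_command", "body": {
  "gripper": [91, 91, 91, 91, 91],
  "dp": [
    [1, -0.58, 0],
    [1, -0.58, 0],
    [1, -0.58, 0],
    [1, -0.58, 0],
    [1, -0.58, 0]
  ],
  "twist": [0, 0, 0, 0, 0]
}}

```text
time: 2.6
tool_pos: [549.8, -56.8, 226.3]
tcp_rot: [-3.141, 0.001, 0.335]
contact_force: [-0.2, -0.2, 0.4]
grip_width: 90.8
finger_force: 0.0
```

Run:
```python
from h import *
o=get_obs();a=capture("wrist");np.save("w1.npy",np.r_[o["tool_pos"],o["tcp_rot"]])
cv2.imwrite("pics/w1.png",a[...,::-1])
C=cam("wrist",o);print(proj(C,(573.3,-27.7,123)))
```

```text
[238.15247574 156.94746346]
```

View pics/w1.png

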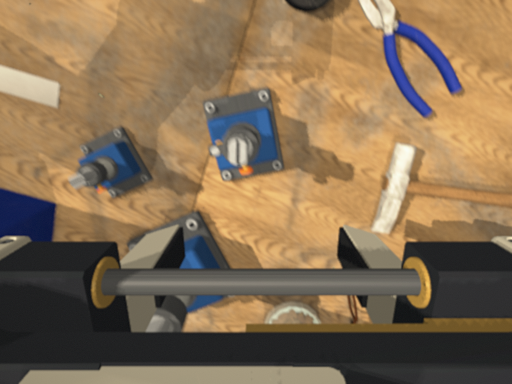

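Run:
```python
import cv2
a=cv2.imread("pics/w1.png")
cv2.imwrite("pics/w1c.png",cv2.resize(a[125:190,200:285],None,fx=9,fy=9,interpolation=2))
```

```text
(no output)
```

View pics/w1c.png

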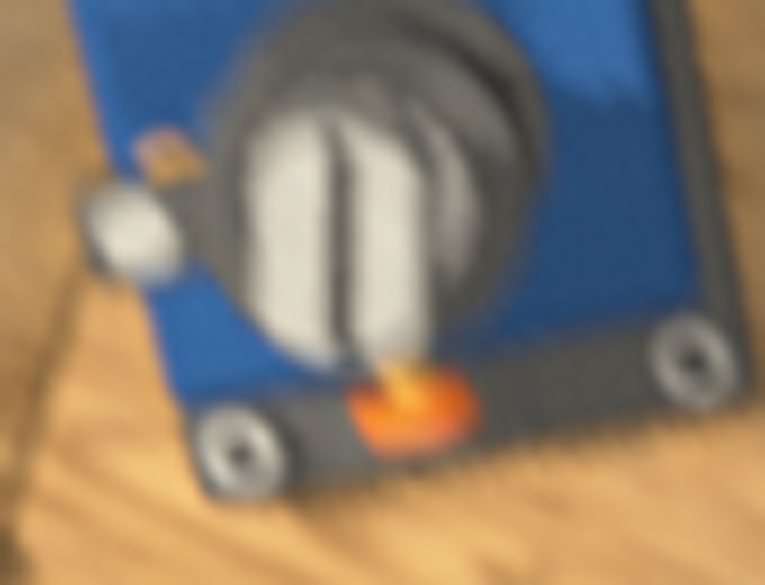

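The slot runs nearly straight up and down, from (340,115) to (343,360) in the crop, so the end centre is at about pixel (237.6,151.1). The orange screw is at about (246.1,170.3).

Run:
```python
from h import *
w=np.load("w1.npy");C=cam("wrist",dict(tool_pos=w[:3],tcp_rot=w[3:]))
q=lambda u,v:(u/9+200,v/9+125)
for z in(123,127):
  a,b=plane(C,q(340,115),z),plane(C,q(343,360),z);d=b-a
  print("slot",np.degrees(np.arctan2(d[1],d[0])),np.linalg.norm(d),"end",plane(C,q(338,235),z))
S,T=cam("scene"),cam("top")
print("tri end",tri([ray(S,(285.6,167.9)),ray(T,(298.1,184.7)),ray(C,q(338,235))]))
print("tri screw",tri([ray(S,(294.6,179.7)),ray(T,(302.9,197.4)),ray(C,q(415,408))]))
d=plane(C,q(692,362),12)-plane(C,q(240,452),12);print("edge",np.linalg.norm(d),np.degrees(np.arctan2(d[1],d[0])))
```

```text
slot -161.4168921090393 24.477065543914907 end [578.14532563 -25.57477745 123.        ]
slot -161.4168921090393 24.103677673349132 end [578.8929857  -25.65073725 127.        ]
tri end [575.15160782 -27.33589802 125.22639565]
tri screw [552.27337936 -40.68923875  85.66132611]
edge 66.60539322797673 -59.27593716370092
```

Request:
{"method": "arm_command", "body": {
  "gripper": [91, 91, 91, 80, 70],
  "dp": [
    [0.67, -0.4, 0],
    [0.67, -0.4, 0],
    [0, 0, 0.4],
    [0, 0, 1],
    [0, 0, 1]
  ],
  "twist": [0, 0, 0, 0, 0]
}}

```text
time: 3.28
tool_pos: [574.0, -28.2, 165.4]
tcp_rot: [3.142, 0.001, 0.335]
contact_force: [-0.2, -0.5, 0.2]
grip_width: 75.6
finger_force: 0.0
```

Run:
```python
from h import *
o=get_obs();a=capture("wrist");np.save("w2.npy",np.r_[o["tool_pos"],o["tcp_rot"]]);print(o["tool_pos"],o["grip_width"],o["joint_positions"])
C=cam("wrist",o);u,v=proj(C,(576,-27,123)).astype(int);print(u,v)
c=a[max(0,v-60):v+60,u-60:u+60,::-1];print(max(0,v-60),u-60)
cv2.imwrite("pics/w2c.png",cv2.resize(c,None,fx=5,fy=5,interpolation=2))
```

```text
[573.99966852 -28.21194986 165.42564332] 75.58634266407084 [-1.82209339e-01  4.85539198e-01  1.47453981e+00 -4.57234981e-04
  1.18207167e+00  1.05424137e+00]
259 212
152 199
```

View pics/w2c.png

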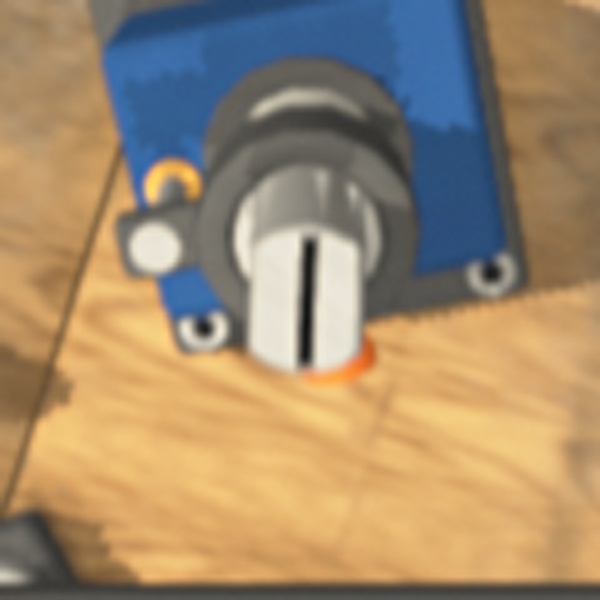

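The shaft end centre is at (260,212), within 1 mm of the prediction, and the slot lies along tool x. So the fingers already close flat to flat, and I can descend and pinch.

Request:
{"method": "arm_command", "body": {
  "gripper": [60, 50, 45, 40, 35],
  "dp": [
    [0.09, 0, 0.8],
    [0, 0, 0.9],
    [0, 0, 0.9],
    [0, 0, 0.05],
    [0, 0, 0]
  ],
  "twist": [0, 0, 0, 0, 0]
}}

```text
time: 3.95
tool_pos: [577.0, -27.4, 101.2]
tcp_rot: [3.141, -0.001, 0.335]
contact_force: [-0.1, 0.3, -0.4]
grip_width: 36.0
finger_force: 0.0
```

Request:
{"method": "arm_command", "body": {
  "gripper": [20, 10, 10, 10, 10],
  "dp": [
    [0, 0, 0],
    [0, 0, 0],
    [0, 0, 0],
    [0, 0, 0],
    [0, 0, 0]
  ],
  "twist": [0, 0, 0, 0, 0]
}}

```text
time: 4.58
tool_pos: [576.9, -26.8, 101.2]
tcp_rot: [3.141, -0.001, 0.335]
contact_force: [-2.1, 1.6, 6.0]
grip_width: 16.5
finger_force: 29.9
```

The opening reads 16.5 mm, so the flats are gripped. Next I turn the shaft by about -78°.

Request:
{"method": "arm_command", "body": {
  "gripper": [10, 10, 10, 10, 10],
  "dp": [
    [0, 0, 0],
    [0, 0, 0],
    [0, 0, 0],
    [0, 0, 0],
    [0, 0, 0]
  ],
  "twist": [0.5, 1, 1, 1, 1]
}}

```text
time: 5.2
tool_pos: [577.0, -27.5, 101.2]
tcp_rot: [3.141, -0.001, -0.06]
contact_force: [-1.1, -1.1, 4.6]
grip_width: 16.9
finger_force: 29.9
```

Request:
{"method": "arm_command", "body": {
  "gripper": [10, 10, 10, 10, 10],
  "dp": [
    [0, 0, 0],
    [0, 0, 0],
    [0, 0, 0],
    [0, 0, 0],
    [0, 0, 0]
  ],
  "twist": [1, 1, 1, 1, 1]
}}

```text
time: 5.82
tool_pos: [576.8, -28.2, 101.2]
tcp_rot: [3.14, -0.002, -0.497]
contact_force: [-1.9, -3.5, 5.3]
grip_width: 16.8
finger_force: 29.9
```

Request:
{"method": "arm_command", "body": {
  "gripper": [10, 10, 10, 10, 10],
  "dp": [
    [0, 0, 0],
    [0, 0, 0],
    [0, 0, 0],
    [0, 0, 0],
    [0, 0, 0]
  ],
  "twist": [1, 1, 1, 1, 1]
}}

```text
time: 6.45
tool_pos: [576.3, -28.9, 101.2]
tcp_rot: [3.139, -0.002, -0.933]
contact_force: [-5.1, -5.9, 7.1]
grip_width: 16.7
finger_force: 29.9
```

Request:
{"method": "arm_command", "body": {
  "gripper": [10, 10, 10, 10, 10],
  "dp": [
    [0, 0, 0],
    [0, 0, 0],
    [0, 0, 0],
    [0, 0, 0],
    [0, 0, 0]
  ],
  "twist": [0.8, 0.35, 0, 0, 0]
}}

```text
time: 7.08
tool_pos: [576.1, -29.0, 101.2]
tcp_rot: [3.139, -0.002, -1.031]
contact_force: [-5.6, -6.8, 7.1]
grip_width: 16.6
finger_force: 29.9
```

Request:
{"method": "arm_command", "body": {
  "gripper": [40, 60, 75, 75, 75],
  "dp": [
    [0, 0, 0],
    [0, 0, 0],
    [-0.08, 0.06, -0.5],
    [0, 0, -0.9],
    [0, 0, -0.9]
  ],
  "twist": [0, 0, 0, 0, 0]
}}

```text
time: 7.7
tool_pos: [574.4, -25.8, 159.3]
tcp_rot: [-3.141, -0.0, -1.031]
contact_force: [0.8, -1.0, -0.4]
grip_width: 61.9
finger_force: 0.0
```

Run:
```python
from h import *
o=get_obs();a=capture("wrist");np.save("w3.npy",np.r_[o["tool_pos"],o["tcp_rot"]]);print(o["tool_pos"],o["grip_width"],o["tcp_rot"])
C=cam("wrist",o);u,v=proj(C,(575,-27.5,123)).astype(int);print(u,v)
v0=max(0,v-70);c=a[v0:v+50,u-60:u+60,::-1];print(v0,u-60)
cv2.imwrite("pics/w3c.png",cv2.resize(c,None,fx=5,fy=5,interpolation=2))
```

```text
[574.36098646 -25.82395648 159.27493883] 61.91329581159257 [-3.14127757e+00 -2.61384873e-04 -1.03052735e+00]
262 215
145 202
```

View pics/w3c.png

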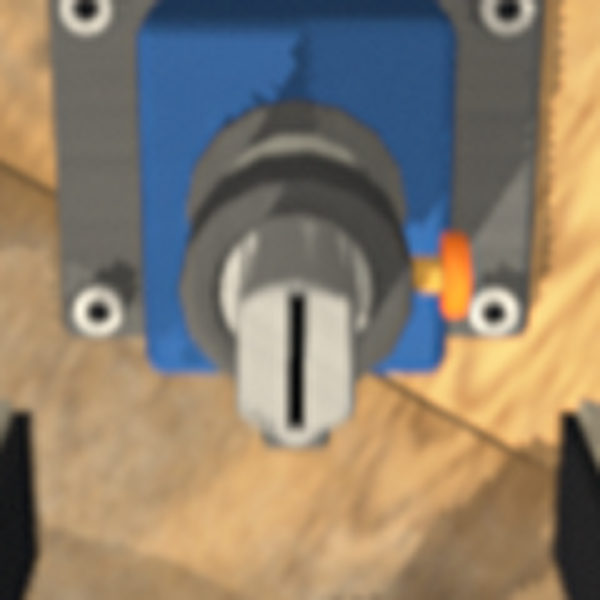

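The foot edges and the slot line up squarely with the tool, so a flat faces the screw. The shaft end is at (261,217), centred between the fingers, and the screw sticks out toward tool +y. I'll descend to the collar.

Request:
{"method": "arm_command", "body": {
  "gripper": [75, 75, 75, 75, 75],
  "dp": [
    [0.04, 0.14, 0],
    [0, 0, 0.9],
    [0, 0, 1],
    [0, 0, 1],
    [0, 0, 0.8]
  ],
  "twist": [0, 0, 0, 0, 0]
}}

```text
time: 8.38
tool_pos: [570.5, -28.6, 63.3]
tcp_rot: [3.139, 0.002, -1.031]
contact_force: [-0.4, 0.3, 0.5]
grip_width: 74.8
finger_force: 0.0
```

Request:
{"method": "arm_command", "body": {
  "gripper": [55, 50, 40, 35, 35],
  "dp": [
    [0, 0, 0.04],
    [0, 0, 0],
    [0, 0, 0],
    [0, 0, 0],
    [0, 0, 0]
  ],
  "twist": [0, 0, 0, 0, 0]
}}

```text
time: 9.0
tool_pos: [571.6, -29.2, 65.1]
tcp_rot: [3.141, -0.001, -1.031]
contact_force: [-4.8, -2.9, 4.8]
grip_width: 43.9
finger_force: 30.0
```

Request:
{"method": "arm_command", "body": {
  "gripper": [35, 35, 35, 35, 35],
  "dp": [
    [0, 0, -0.2],
    [0, 0, -0.2],
    [0, 0, -0.2],
    [0, 0, -0.2],
    [0, 0, 0]
  ],
  "twist": [0, 0, 0, 0, 0]
}}

```text
time: 9.62
tool_pos: [573.0, -28.3, 85.3]
tcp_rot: [-3.139, -0.001, -1.031]
contact_force: [2.2, 1.3, 2.2]
grip_width: 40.3
finger_force: 30.0
```

Run:
```python
from h import *
o=get_obs();print(o["tool_pos"],o["grip_width"],o["contact_force"],o["finger_force"])
a=capture("scene");w=capture("wrist")
A=cv2.resize(a[150:215,256:316],None,fx=6,fy=6,interpolation=2)
W=cv2.resize(w[140:270,190:330],None,fx=3,fy=3,interpolation=2)
W=W[:390]
cv2.imwrite("pics/l1.png",np.hstack([A[:390],W])[...,::-1])
```

```text
[573.03680016 -28.29965526  85.32087867] 40.32057323460024 [2.24278764 1.3379447  2.17656079] 30.00030908267945
```

View pics/l1.png

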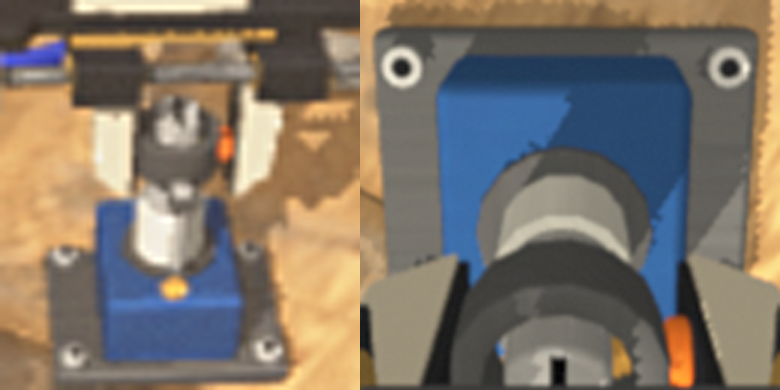

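The collar is lifted, with the screw pressed by the finger at about (293.7,173.8) in the scene view. The opening fell by 3.6 mm, which fits the screw dropping onto a flat. I'll check the collar's height.

Run:
```python
from h import *
S=cam("scene")
for z in(85,95,100,105,110):print(z,proj(S,(556-4*(z==85),-39.5,z)).round(1))
def m(a):
    h=cv2.cvtColor(a[150:200,270:310],cv2.COLOR_BGR2HSV);k=cv2.inRange(h,(3,170,150),(14,255,255))
    n,l,st,c=cv2.connectedComponentsWithStats(k);return [(st[i,4],(c[i]+[270,150]).round(1)) for i in range(1,n) if st[i,4]>3]
print(m(cv2.imread("pics/scene0.png")));print(m(capture("scene")[...,::-1].copy()))
o=get_obs();print(o["time"],o["grip_width"],o["finger_force"])
```

```text
85 [293.8 180.6]
95 [292.7 177.1]
100 [292.9 175.6]
105 [293.  174.1]
110 [293.2 172.6]
[(np.int32(7), array([294.7, 179.1]))]
[(np.int32(12), array([293.2, 173.7]))]
9.775 40.212771768625636 30.000416880939156
```

Request:
{"method": "arm_command", "body": {
  "gripper": [35, 35, 35, 35, 35],
  "dp": [
    [0, 0, 0],
    [0, 0, 0],
    [0, 0, 0],
    [0, 0, 0],
    [0, 0, 0]
  ],
  "twist": [0, 0, 0, 0, 0]
}}

```text
time: 10.4
tool_pos: [573.0, -28.4, 85.5]
tcp_rot: [-3.139, -0.001, -1.031]
contact_force: [4.0, 3.0, 4.7]
grip_width: 40.4
finger_force: 30.0
```

```bash
python3 -c "
from plant import *
print(close_job())"
```

```text
the job is handed in; nothing more can be done
None
```

The job is handed in: a flat faces the set screw and the collar is held about 20 mm up and squeezed at 30 N; the opening fell 3.6 mm as the screw dropped onto the flat, though it reads 40.4 mm against the expected 42.5 mm.

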